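Open the gear cabinet against its sprung stop

TASK

Swing the little wooden cabinet's door wide open until it meets its sprung rubber-tipped stop, and leave it standing there pressing lightly on the rubber tip, so that the cabinet can air. Feel for the stop, because how far it is screwed out is not known: do not drive the door hard into it, and leave the other gear where it lies.

Things in the scene. Friction and masses are not known exactly. Their poses are not given: they have to be found in the camera images.
- cabinet: Wooden gear cabinet fixed to the shelf, 120 mm deep (x), 125 mm wide (y), 150 mm high. Origin: centre of its underside; its own -x side is the front that the door covers (about towards the robot). Does not move.
- door (a joint): Hinge angle of the cabinet door in rad: 0 closed, growing as it opens; begins between 0 and 0.3. The hinge is upright, at the front edge on the cabinet's own +y side; from above the door opens clockwise, its free end coming towards the robot, then over to the +y side. Stiff (0.5 N m friction, no spring): the door stays where left. The stop lies between 1.5 and 2.4 rad, its hinge's end at 2.6.
- hinge_top (a point): Point on the hinge axis, level with the top of the door (147 mm above the shelf). The door's inner face (towards the cabinet) lies in the plane through this axis.
- door_edge (a point): Top corner of the door's free edge, on its inner face. The door: pale wooden panel, 175 mm from hinge axis to free edge, from 3 to 147 mm above the shelf, 12 mm thick, about 0.25 kg, no handle: its outer 50 mm stand out past the cabinet's -y side as a finger pull, with free space behind, beside the cabinet.
- stopper: Steel door stop fixed to the shelf in front of the cabinet on the hinge side: foot 70 x 70 x 12 mm, post 110 mm high; origin: centre of the foot's underside. A level spindle at 85 mm height points along its own -x, towards the opened door's outer face, and ends in a sprung rubber ball 24 mm across, which the door meets 75 to 125 mm from the hinge.
- turntable: Round wooden turntable 200 mm across, 20 mm high, fixed; origin at the centre of its underside. To be left alone.
- headlamp: Blue headlamp about 130 mm long lying on the turntable; origin under its lamp. To be left alone.
- carabiner_a: Silver carabiner 100 mm long, 12 mm thick, lying on the shelf beside the cabinet; origin at the centre of its underside. To be left alone.
- carabiner_b: Silver carabiner 100 mm long, 12 mm thick, lying on the turntable; origin at the centre of its underside. To be left alone.
- compass: Black plastic baseplate compass 85 x 60 x 16 mm lying on the shelf in front of the cabinet, outside the door's swing; origin at the centre of its underside. To be left alone.
- spring_clip: Green plastic spring clip 70 mm long lying towards the far edge; origin at the centre of its underside. To be left alone.
- stop_post (a point): Centre of the top of the stop's post, 110 mm above the shelf. The rubber ball's outermost point is 67 to 97 mm from the post's axis: the spindle is screwed out by a different amount each time, which is not measured. It takes 2 N to start pressing the ball in and 8 N at its full travel of 10 mm; then it is rigid.
Things that resemble listed ones, but are neither listed nor needed, are in the scene too. What is shaped like the cabinet but blue or green is not meant.

How it is judged:
By the outcome, as a careful person would: the job done as asked, in the order asked, and still so for the second after the job is handed in, with the robot touching nothing.
It also fails if it takes over 61 s, if anything falls off the work surface, if the arm or the gripper's body presses on something with over 40 N, if the wrist force passes 120 N, or if a joint passes its speed limit or range.

ROBOT

A 7-joint arm with a two-finger parallel gripper is mounted at the origin on the work surface. World frame = base frame: x ahead of the robot, y to its left, z up, the work surface at z = 0. Lengths are in m, angles in degrees, forces in N, time in s.
With the tool pointing down it reaches from about 0.425 to 0.825 m from the base axis. Payload 3.6 kg.
Tool frame: the origin (TCP) lies at the very end of the fingers, on their centre line; the grasp point (between the pads) lies bot.hold_point_z behind it (bot.hold_point_z is the distance from the TCP to the grasp point, in m); z points along the fingers, y is the direction in which the jaws open and shut (so a half turn about z gives the same grasp; the last joint's range is limited). The gripper opens to 93 mm and grips with 3 to 60 N. Pads are 15 mm wide; open, the fingers measure 128 mm over their backs; the gripper's body (75 mm by 188 mm) begins 65 mm behind the grasp point.
Start: joints at [69.872, 35.231, -0.722, 81.555, 0.464, 63.22, -2.315], TCP at [0.207, -0.616, 0.219] pointing down, gripper open.
Joint ranges: [-178.69, 178.69], [-17.37, 117.87], [-77.05, 75.6], [15.02, 138.74], [-78.02, 258.01], [0.78, 113.62], [-162.83, 162.83]. Speed limits (degrees/s): [159.86, 159.86, 180, 180, 180, 180, 180].

INTERFACE

Orientations are given as [roll, pitch, yaw] about the fixed x, y, z axes, in that order (R = Rz(yaw) Ry(pitch) Rx(roll)).
In Python, from rig import bot, vision gives the robot as it stands. The module is installed in compiled form; this text tells all that it offers.
- The arm moves only by the tool send_rows, never from a script. Its argument "increments" is one flat list of numbers, 7 for each row, row after row: the closure, from 0 (fully open) to 1 (shut), then the shift along the tool's x, y, z in mm, then the turn, a rotation vector about the tool's x, y, z in degrees. In form: [hand, dx, dy, dz, ax, ay, az, hand, dx, dy, dz, ax, ay, az, ...]. A call has 1 to 10 rows; each row is the pose to reach, as a shift and turn from the pose commanded when the call began, along the tool's axes at that moment; what a row does not reach only later rows make up. A row lasts 1/8 s, in which the tool goes at most 62.5 mm and 10.7 degrees, less where a joint would pass 70% of its speed; a pose out of reach is approached as far as the arm can. A call with a gripper value outside its range is refused whole. The fingers move at their own pace and stop on an object; "newtons" is the grip in N (left out, the last holds). Time passes only in rows, so rows that repeat a pose let the fingers close. It gives the time, the measured TCP pose, the force and the opening at its end, in the units of the state.
- bot.read_state(): the state, without advancing time (a new reading comes with each control period).
- vision.snapshot(name): name is "side" or "top"; returns the picture (420x560x3 uint8, blue, green, red); there is no depth.
- vision.calibration(name): a dict with "vertical_fov" (degrees; the focal length in pixels is half the picture's height over the tangent of half this angle, whatever the lens; pixels are square), "cx", "cy" (the principal point, pixels), "T" (4x4, takes a point from camera to world coordinates). Camera axes: x right, y down, z forward; pixel columns grow to the right and rows downward; lengths in m; the calibration is good to about 2 mm. A picture is of the moment at which its call begins. calibration takes no time and is no camera call.
- bot.job_done(): hands the job in, once; it reports no verdict.
Trained networks look in the newest picture that a camera, given by its name, has taken for a name from the list of things; names that differ only in an ending like _2 or _b are one class to them, and where a whole thing is asked for, a point or a joint stands for the part that bears it (a point fixed in the world has none). Each returns a list of dicts, best first, with "confidence" (0 to 1); they miss things now and then, are a little off and sometimes report something else, mostly with a low value. They report only what shows in the picture. A call takes as long as a camera call. They do not tell look-alikes from the thing itself.
- vision.boxes_of(camera, target): "box" ([left, top, right, bottom] in pixels, round what is visible of it).
- vision.mark_of(camera, target): "centre" ([row, column] in pixels: a listed point, or the origin of a listed thing).
The state is a dict: "clock": time; "qpos": joint angles; "qvel": joint speeds; "joint_torque": joint torques, N m; "position": TCP position; "tcp_rot": TCP orientation; "wrist_force": force on the tool from outside, world axes, zero at the start; "ft_torque": the same for the moment, N m; "finger_gap": finger opening in m.
Only numpy, scipy, OpenCV 4.12 (cv2) and the standard library are available. Lean on these libraries where they do the work, as an engineer would, in place of code of your own. Each camera call takes 0.05 s, during which the arm holds its last target.

## Working session

There is one attempt and no reset: what is moved stays moved. The work goes in short steps, Python scripts to look and compute and a tool call to move; the robot and the scene stay as the last step left them, time stands still between calls to the robot, and variables do not carry over. Pictures are saved under pics/ and viewed, and the job is handed in when it is done.

Besides the shell and the picture viewer there is one more tool, called after ">>>" by a JSON object that holds its "fn" and its "kwargs", one argument or row to a line. send_rows: Moves the arm, as the interface text tells. Its arguments: {"type":"object","properties":{"increments":{"type":"array","items":{"type":"number"}},"newtons":{"type":"number"}},"required":["increments"]}

```bash
mkdir -p pics; python3 - <<'E'
from rig import bot, vision
import cv2
print(bot.read_state(), bot.hold_point_z)
for c in("side","top"):
    cv2.imwrite(f"pics/{c}0.png",vision.snapshot(c)); print(c,vision.calibration(c))
    for t in ["hinge_top","door_edge","stop_post","cabinet","stopper","compass","carabiner_a","turntable"]:
        print(t,[(round(d["confidence"],2),[round(float(v)) for v in d["centre"]]) for d in vision.mark_of(c,t)])
print(bot.read_state()["clock"])
E
```

```text
{'clock': 0.0, 'qpos': array([69.87088173, 35.28932975, -0.72061228, 81.63964469,  0.46365303,
       63.22291565, -2.31374539]), 'qvel': array([-0.00833261, -0.11553644,  0.04896614,  0.05532957,  0.02026261,
       -0.05928968,  0.04114651]), 'joint_torque': array([ 7.03268524e-04, -4.58936727e+01,  2.09097513e-01, -1.65744424e+01,
       -6.10858994e-02,  2.04539410e-02,  2.33523697e-04]), 'position': array([ 0.20717272, -0.6152531 ,  0.21749014]), 'tcp_rot': array([-1.79851019e+02,  3.11084665e-03,  1.86135519e+01]), 'wrist_force': array([ 0.20018487,  0.00574482, -0.42295471]), 'ft_torque': array([0.02255941, 0.00831108, 0.01567321]), 'finger_gap': 0.09287270599610532} 0.0188
side {'vertical_fov': 56.883843743248505, 'cx': 279.8656545120066, 'cy': 210.0170419160614, 'T': array([[ 0.07250091, -0.9476567 ,  0.3109508 ,  0.17702486],
       [-0.99734135, -0.06659149,  0.02959405, -0.05874429],
       [-0.00733832, -0.31226968, -0.94996515,  1.19528423],
       [ 0.        ,  0.        ,  0.        ,  1.        ]])}
hinge_top [(0.74, [201, 104]), (0.68, [175, 243]), (0.66, [290, 155
[... 443 characters left out ...]
 287.397384827695, 'cy': 205.46617826082206, 'T': array([[-0.02762732, -0.99858569,  0.04542421,  0.47779133],
       [-0.99949961,  0.02829571,  0.01413765, -0.03703009],
       [-0.01540297, -0.0450109 , -0.99886774,  1.12392812],
       [ 0.        ,  0.        ,  0.        ,  1.        ]])}
hinge_top [(0.84, [312, 158]), (0.6, [170, 243]), (0.57, [218, 80]), (0.32, [130, 366])]
door_edge [(0.8, [212, 155]), (0.74, [183, 313]), (0.68, [306, 229])]
stop_post [(0.87, [200, 192])]
cabinet [(0.71, [279, 196]), (0.66, [195, 128])]
stopper [(0.92, [201, 206]), (0.66, [186, 451])]
compass [(0.61, [213, 357])]
carabiner_a [(0.87, [174, 416]), (0.55, [145, 212])]
turntable [(0.93, [173, 436])]
0.9
```

View pics/side0.png

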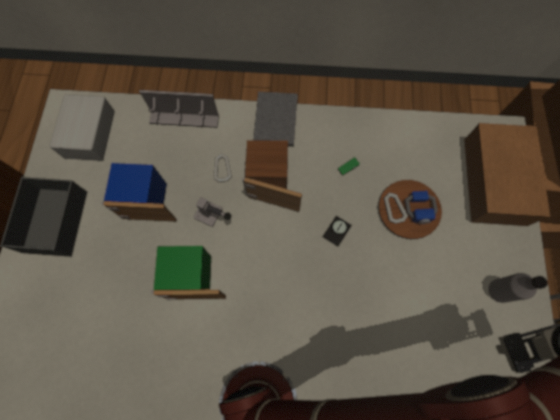

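View pics/top0.png

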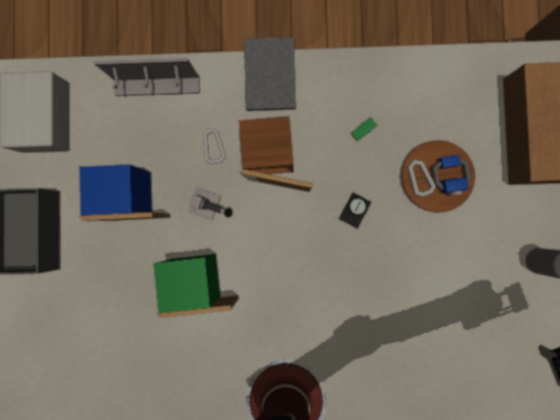

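```bash
cat > h.py <<'E'
import numpy as np
from rig import bot, vision
def ray(c,px,z,h=420):
    k=vision.calibration(c); f=210/np.tan(np.radians(k["vertical_fov"]/2))
    r,q=px; d=k["T"][:3,:3]@np.array([(q-k["cx"])/f,(r-k["cy"])/f,1]); o=k["T"][:3,3]
    return o+d*(z-o[2])/d[2]
def proj(c,p):
    k=vision.calibration(c); f=210/np.tan(np.radians(k["vertical_fov"]/2))
    T=k["T"]; q=T[:3,:3].T@(np.array(p)-T[:3,3]); return [q[1]/q[2]*f+k["cy"],q[0]/q[2]*f+k["cx"]]
E
python3 - <<'E'
from h import *
import cv2
for c in("side","top"):
    vision.snapshot(c)
    for t,z in [("hinge_top",.147),("door_edge",.147),("stop_post",.11),("stopper",0),("cabinet",0),("compass",0),("carabiner_a",0)]:
        for d in vision.mark_of(c,t):
            p=ray(c,d["centre"],z); print(c,t,round(d["confidence"],2),np.round(d["centre"],1),p.round(4))
    im=cv2.imread(f"pics/{c}0.png")
    y,x=(100,180); cv2.imwrite(f"pics/{c}z.png",cv2.resize(im[y:y+150,x:x+200],None,fx=4,fy=4,interpolation=cv2.INTER_CUBIC))
E
```

```text
side hinge_top 0.85 [173.  243.8] [0.627 0.088 0.147]
side hinge_top 0.74 [200.6 104.1] [0.5131 0.4808 0.147 ]
side door_edge 0.94 [202.3 163. ] [0.5199 0.3104 0.147 ]
side door_edge 0.71 [194.2 300.4] [ 0.5722 -0.0817  0.147 ]
side door_edge 0.56 [291.8 220.2] [0.2802 0.1159 0.147 ]
side stop_post 0.67 [201.7 201. ] [0.5418 0.2108 0.11  ]
side stopper 0.94 [212.3 207.1] [0.544  0.2134 0.    ]
side cabinet 0.86 [276.9 190. ] [0.3329 0.2386 0.    ]
side cabinet 0.72 [198.4 142.9] [0.5768 0.4305 0.    ]
side cabinet 0.64 [177.3 268.9] [0.6804 0.0234 0.    ]
side compass 0.57 [233.  336.4] [ 0.5042 -0.2064  0.    ]
side carabiner_a 0.71 [211.8 395.1] [ 0.5883 -0.3936  0.    ]
side carabiner_a 0.51 [169.2 219.3] [0.6982 0.1923 0.    ]
side carabiner_a 0.28 [214.8 418.1] [ 0.5833 -0.4672  0.    ]
top hinge_top 0.68 [214.7  77.9] [0.5142 0.4885 0.147 ]
top hinge_top 0.63 [132.5 365.9] [ 0.6947 -0.2193  0.147 ]
top hinge_top 0.57 [172.2 243. ] [0.6064 0.0827 0.147 ]
top hinge_top 0.57 [316. 158.] [0.265  0.2953 0.147 ]
top door_edge 0.97 [183.8 313.2] [ 0.5731 -0.0873  0.147 ]
top door_edge 0.66 [307.1 231.1] [0.2818 0.1187 0.147 ]
top stop_post 0.93 [201.6 193.8] [0.5404 0.2133 0.11  ]
top stopper 0.89 [204.  203.7] [0.5396 0.2128 0.    ]
top stopper 0.24 [209.4 352.4] [ 0.5128 -0.2015  0.    ]
top cabinet 0.94 [194.2 129.1] [0.5732 0.4225 0.    ]
top cabinet 0.89 [280.4 194.6] [0.3281 0.242  0.    ]
top cabinet 0.69 [152.6 270.7] [0.6787 0.0216 0.    ]
top cabinet 0.69 [173.8 439. ] [ 0.6051 -0.4452  0.    ]
top compass 0.62 [211.4 354.3] [ 0.5071 -0.2065  0.    ]
top carabiner_a 0.85 [145.6 210.9] [0.7036 0.1895 0.    ]
```

View pics/sidez.png

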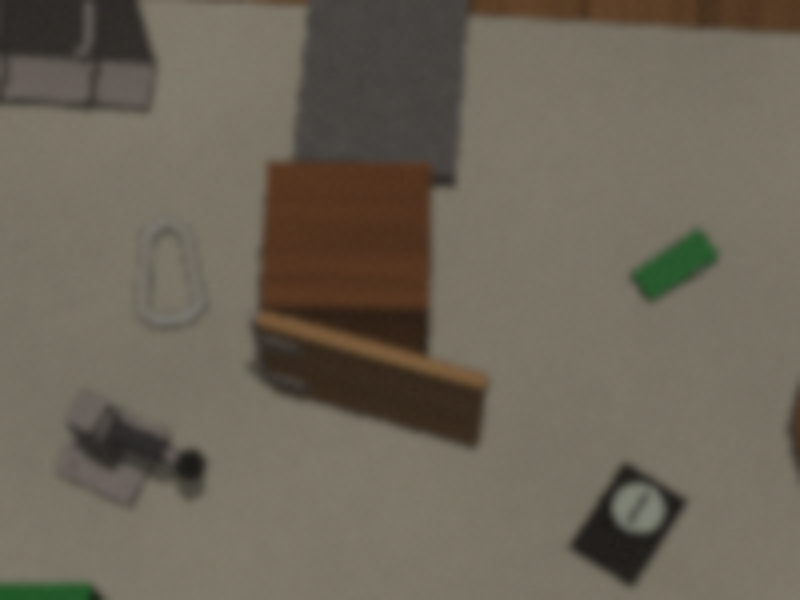

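View pics/topz.png

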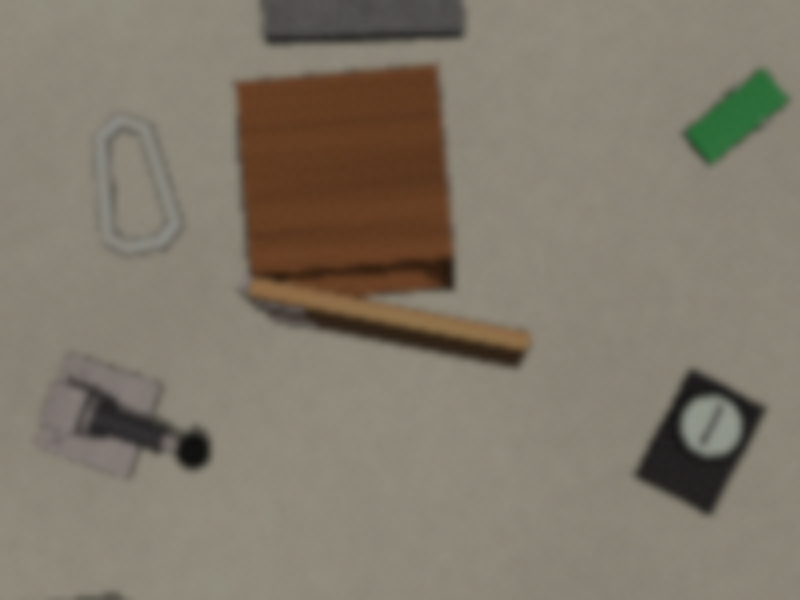

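```bash
python3 - <<'E'
from h import *
print(ray("top",(170.5,242.5),.147),ray("side",(178.3,244.5),.147),"hinge")
print(ray("top",(183.7,312.2),.147),ray("side",(194.2,301.5),.147),"edge")
b=[ray("top",(212.3,228.3),.085),ray("side",(216.2,227.3),.085)];print(b,"ball")
def z(q): return (100+q[1]/4,180+q[0]/4)
C=[ray("top",z(q),.15) for q in [(237,82),(437,66),(453,288),(250,280)]]
print(np.array(C).round(4),"cab corners")
H=np.array([.611,.0845]);E=np.array([.5727,-.085]);B=(b[0]+b[1])[:2]/2;P=np.array([.541,.212])
print("len",np.linalg.norm(E-H),"heading",np.degrees(np.arctan2(*(E-H)[::-1])))
r=np.linalg.norm(B-H);hb=np.degrees(np.arctan2(*(B-H)[::-1]));print("r",r,"hd",hb,"contact heading",hb+np.degrees(np.arcsin(.024/r)), "post-ball",np.linalg.norm(B-P)+.012)
E
```

```text
[0.61058849 0.08382991 0.147     ] [0.6103669  0.08426067 0.147     ] hinge
[ 0.57337321 -0.08484385  0.147     ] [ 0.57241664 -0.08484023  0.147     ] edge
[array([0.51170842, 0.13065527, 0.085     ]), array([0.50990455, 0.13184346, 0.085     ])] ball
[[ 0.7332  0.0886  0.15  ]
 [ 0.7392 -0.0338  0.15  ]
 [ 0.6029 -0.0397  0.15  ]
 [ 0.6114  0.0834  0.15  ]] cab corners
len 0.17377324304967093 heading -102.73265551218691
r 0.1105633027558822 hd 154.98667931448674 contact heading 167.52369003721685 post-ball 0.09821086534002606
```

>>> {"fn": "send_rows", "kwargs": {
  "increments": [1,39,-28,0,0,0,-10.5,1,79,-56,0,0,0,-21,1,118,-83,0,0,0,-31.5,1,157,-111,0,0,0,-42,1,197,-139,0,0,0,-52.5,1,236,-167,0,0,0,-63,1,275,-194,0,0,0,-73.5,1,315,-222,0,0,0,-84,1,354,-250,0,0,0,-94.5,1,393,-278,0,0,0,-105],
  "newtons": 20
}}

```text
clock: 2.95
position: [0.492, -0.2261, 0.219]
tcp_rot: [180.0, 0.0, 123.9]
wrist_force: [0.2, -0.4, -0.0]
finger_gap: 0.0011
```

```bash
cat >> h.py <<'E'
from scipy.spatial.transform import Rotation as R
def inc(p,psi):
    s=bot.read_state(); r=R.from_euler("xyz",s["tcp_rot"],degrees=True)
    t=R.from_euler("xyz",[180,0,psi],degrees=True)
    print("inc mm",(r.inv().apply(np.array(p)-s["position"])*1000).round(1),"rot",np.degrees((r.inv()*t).as_rotvec()).round(1))
def st():
    s=bot.read_state()
    for k in ("clock","qpos","position","tcp_rot","wrist_force","finger_gap"): print(k,np.round(s[k],4))
E
python3 -c "
from h import *
st();inc([.6045,-.071,.215],167)"
```

```text
clock 2.95
qpos [ 43.0842  28.2555 -31.3761  99.0956  17.0438  57.3895  39.3959]
position [ 0.492  -0.2261  0.219 ]
tcp_rot [1.799893e+02 4.960000e-02 1.239251e+02]
wrist_force [ 0.1717 -0.3853 -0.0005]
finger_gap 0.0011
inc mm [ 65.9 179.9   4. ] rot [ -0.    0.1 -43.1]
```

>>> {"fn": "send_rows", "kwargs": {
  "increments": [1,13,36,0,0,0,-9,1,26,72,0,0,0,-18,1,40,108,0,0,0,-27,1,53,144,0,0,0,-36,1,66,180,3,0,0,-43,1,66,180,3,0,0,-43,1,66,180,3,0,0,-43]
}}

```text
clock: 3.82
position: [0.6041, -0.0737, 0.2154]
tcp_rot: [-179.9, -0.0, 166.5]
wrist_force: [-0.4, -0.4, 0.2]
finger_gap: 0.0004
```

```bash
python3 -c "
from h import *
import cv2
st();inc([.6045,-.071,.09],167)
for c in ('top','side'): cv2.imwrite(f'pics/{c}1.png',cv2.resize(vision.snapshot(c)[100:250,180:380],None,fx=3,fy=3))
"
```

```text
clock 3.825
qpos [ 28.7383  36.8135 -41.3393  88.2733  25.9951  64.8851  58.3658]
position [ 0.6041 -0.0737  0.2154]
tcp_rot [-1.799171e+02 -3.310000e-02  1.665037e+02]
wrist_force [-0.373  -0.3846  0.2186]
finger_gap 0.0004
inc mm [  0.2   2.9 125.4] rot [-0.1 -0.  -0.5]
```

View pics/side1.png

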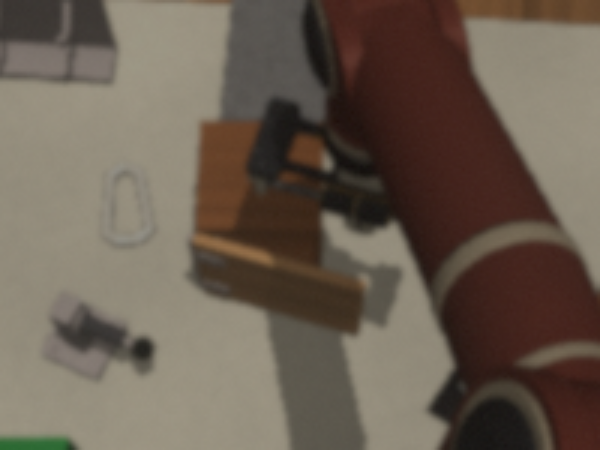

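View pics/top1.png

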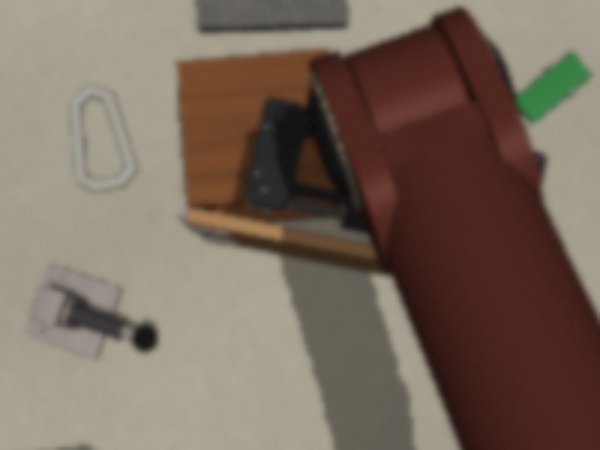

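>>> {"fn": "send_rows", "kwargs": {
  "increments": [1,0,2,20,0,0,0,1,0,2,40,0,0,0,1,0,2,60,0,0,0,1,0,2,75,0,0,0,1,0,2,85,0,0,0,1,0,2,85,0,0,0]
}}

```text
clock: 4.68
position: [0.6046, -0.0709, 0.1302]
tcp_rot: [-180.0, -0.1, 166.6]
wrist_force: [0.1, -0.3, 0.6]
finger_gap: 0.0005
```

>>> {"fn": "send_rows", "kwargs": {
  "increments": [1,0,0,15,0,0,0,1,0,0,30,0,0,0,1,0,0,42,0,0,0,1,0,0,42,0,0,0]
}}

```text
clock: 5.18
position: [0.6041, -0.0706, 0.0872]
tcp_rot: [-180.0, -0.2, 166.6]
wrist_force: [0.6, 0.6, -0.2]
finger_gap: 0.0004
```

>>> {"fn": "send_rows", "kwargs": {
  "increments": [1,4,0,0,0,0,0,1,8,0,0,0,0,0,1,12,0,0,0,0,0,1,16,0,0,0,0,0,1,18,0,0,0,0,0,1,18,0,0,0,0,0]
}}

```text
clock: 5.92
position: [0.5885, -0.0666, 0.0891]
tcp_rot: [180.0, 0.1, 166.6]
wrist_force: [2.6, 0.3, 0.6]
finger_gap: 0.0004
```

```bash
cat >> h.py <<'E'
H=np.array([.6105,.084])
def pose(th,r=.150,o=.0115):
    a=np.radians(th); d=np.array([np.cos(a),np.sin(a)]); n=np.array([-d[1],d[0]])
    return np.r_[H+r*d+o*n,.088], th+270
def rows(ths,base,psi,o=.0115,r=.150):
    b=R.from_euler("xyz",[180,0,psi],degrees=True); out=[]
    for t in ths:
        p,q=pose(t,r,o); v=b.inv().apply(p-base)*1000
        out.append([1]+[round(float(x),1) for x in v]+[0,0,-round(float(q-psi),1)])
    print(out, "last", *pose(ths[-1],r,o))
E
python3 -c "
from h import *
rows([-107,-112,-117,-122,-127,-132,-137,-142,-142],np.array([.5866,-.0664,.0885]),166.6)"
```

```text
[[1, 9.5, 1.4, 0.5, 0, 0, 3.6], [1, 22.7, 1.8, 0.5, 0, 0, 8.6], [1, 35.7, 3.3, 0.5, 0, 0, 13.6], [1, 48.6, 6.0, 0.5, 0, 0, 18.6], [1, 61.1, 9.8, 0.5, 0, 0, 23.6], [1, 73.3, 14.6, 0.5, 0, 0, 28.6], [1, 85.0, 20.5, 0.5, 0, 0, 33.6], [1, 96.2, 27.4, 0.5, 0, 0, 38.6], [1, 96.2, 27.4, 0.5, 0, 0, 38.6]] last [ 0.49937849 -0.01741134  0.088     ] 128
```

>>> {"fn": "send_rows", "kwargs": {
  "increments": [1,9.5,1.5,0.5,0,0,3.6,1,22.5,2,0.5,0,0,8.6,1,35.5,3.5,0.5,0,0,13.6,1,48.5,6,0.5,0,0,18.6,1,61,10,0.5,0,0,23.6,1,73,14.5,0.5,0,0,28.6,1,85,20.5,0.5,0,0,33.6,1,96,27.5,0.5,0,0,38.6,1,96,27.5,0.5,0,0,38.6]
}}

```text
clock: 7.05
position: [0.4995, -0.0167, 0.0884]
tcp_rot: [-179.9, -0.0, 128.2]
wrist_force: [-0.6, -0.3, -0.0]
finger_gap: 0.0008
```

```bash
python3 -c "
from h import *
import cv2
st()
cv2.imwrite('pics/top2.png',vision.snapshot('top'));cv2.imwrite('pics/side2.png',vision.snapshot('side'))
rows([-146,-150,-154,-158,-162,-166,-170,-173,-175,-175],np.array([.4995,-.017,.088]),128)"
```

```text
clock 7.05
qpos [ 16.5717  34.7666 -25.6642 113.761   24.343   36.8203  13.2551]
position [ 0.4995 -0.0167  0.0884]
tcp_rot [-1.799236e+02 -4.530000e-02  1.281552e+02]
wrist_force [-0.5613 -0.2754 -0.004 ]
finger_gap 0.0008
[[1, 10.2, -0.8, -0.0, 0, 0, 4.0], [1, 20.7, -0.5, -0.0, 0, 0, 8.0], [1, 31.2, 0.5, 0.0, 0, 0, 12.0], [1, 41.5, 2.3, 0.0, 0, 0, 16.0], [1, 51.7, 4.8, 0.0, 0, 0, 20.0], [1, 61.8, 7.9, 0.0, 0, 0, 24.0], [1, 71.5, 11.8, 0.0, 0, 0, 28.0], [1, 78.6, 15.2, 0.0, 0, 0, 31.0], [1, 83.3, 17.6, 0.0, 0, 0, 33.0], [1, 83.3, 17.6, 0.0, 0, 0, 33.0]] last [0.46207309 0.0594704  0.088     ] 95
```

View pics/side2.png

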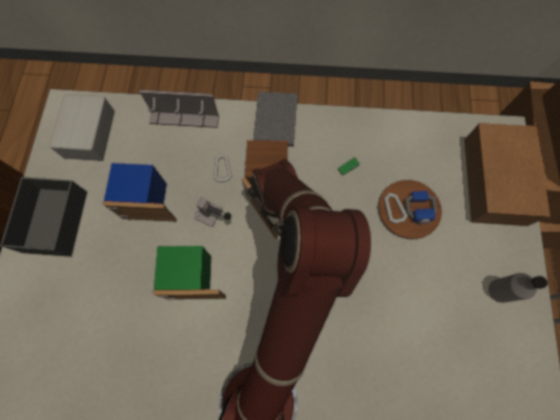

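View pics/top2.png

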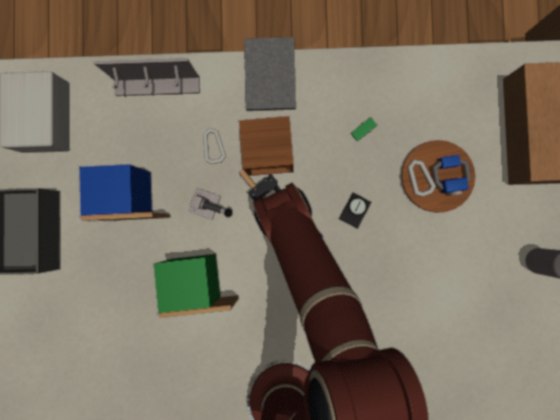

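>>> {"fn": "send_rows", "kwargs": {
  "increments": [1,10,-1,0,0,0,4,1,20.5,-0.5,0,0,0,8,1,31,0.5,0,0,0,12,1,41.5,2.5,0,0,0,16,1,51.5,5,0,0,0,20,1,62,8,0,0,0,24,1,71.5,12,0,0,0,28,1,78.5,15,0,0,0,31,1,83,17.5,0,0,0,33,1,83,17.5,0,0,0,33]
}}

```text
clock: 8.4
position: [0.4624, 0.0585, 0.0879]
tcp_rot: [-179.9, 0.0, 95.0]
wrist_force: [-0.6, -1.3, 0.6]
finger_gap: 0.0009
```

```bash
python3 -c "
from h import *
import cv2
st()
a=vision.snapshot('top')[150:250,180:330];b=vision.snapshot('side')[150:250,180:330]
cv2.imwrite('pics/c3.png',cv2.resize(np.vstack([a,b]),None,fx=3,fy=3,interpolation=2))
rows([-178,-180.5,-182.5,-184,-185,-185],np.array([.462,.0595,.088]),95)"
```

```text
clock 8.4
qpos [  0.6387  31.3322 -15.2071 119.0947  15.1453  31.4828 -20.4006]
position [0.4624 0.0585 0.0879]
tcp_rot [-1.79887e+02  1.73000e-02  9.50458e+01]
wrist_force [-0.6022 -1.3449  0.5839]
finger_gap 0.0009
[[1, 7.8, -0.3, -0.0, 0, 0, 3.0], [1, 14.4, -0.3, -0.0, 0, 0, 5.5], [1, 19.6, -0.1, -0.0, 0, 0, 7.5], [1, 23.6, 0.1, 0.0, 0, 0, 9.0], [1, 26.2, 0.4, 0.0, 0, 0, 10.0], [1, 26.2, 0.4, 0.0, 0, 0, 10.0]] last [0.4600685  0.08561712 0.088     ] 85
```

View pics/c3.png

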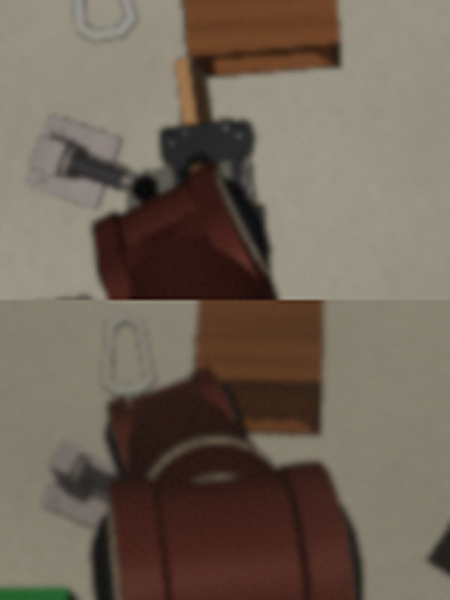

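>>> {"fn": "send_rows", "kwargs": {
  "increments": [1,5,0,0,0,0,2,1,10,0,0,0,0,4,1,15,0,0,0,0,5.8,1,19,0,0,0,0,7.3,1,22,0,0,0,0,8.5,1,24,0,0,0,0,9.2,1,26,0,0,0,0,10,1,26,0,0,0,0,10]
}}

```text
clock: 9.5
position: [0.4612, 0.0851, 0.0883]
tcp_rot: [180.0, -0.0, 85.0]
wrist_force: [-1.9, -2.4, -0.5]
finger_gap: 0.0006
```

```bash
python3 -c "
from h import *
st()
a=vision.snapshot('top')[150:250,180:330]
import cv2
cv2.imwrite('pics/c4.png',cv2.resize(a,None,fx=5,fy=5,interpolation=2))
rows([-186,-187,-188,-189,-190,-191],np.array([.460,.0855,.088]),85)"
```

```text
clock 9.5
qpos [ -4.7483  31.1476 -12.0554 118.8412  12.0348  31.0809 -30.4325]
position [0.4612 0.0851 0.0883]
tcp_rot [ 1.799582e+02 -3.920000e-02  8.501550e+01]
wrist_force [-1.8706 -2.3777 -0.461 ]
finger_gap 0.0006
[[1, 2.7, -0.1, -0.0, 0, 0, 1.0], [1, 5.4, -0.3, -0.0, 0, 0, 2.0], [1, 8.0, -0.3, -0.0, 0, 0, 3.0], [1, 10.6, -0.4, -0.0, 0, 0, 4.0], [1, 13.2, -0.4, -0.0, 0, 0, 5.0], [1, 15.9, -0.3, -0.0, 0, 0, 6.0]] last [0.46106162 0.10133264 0.088     ] 79
```

View pics/c4.png

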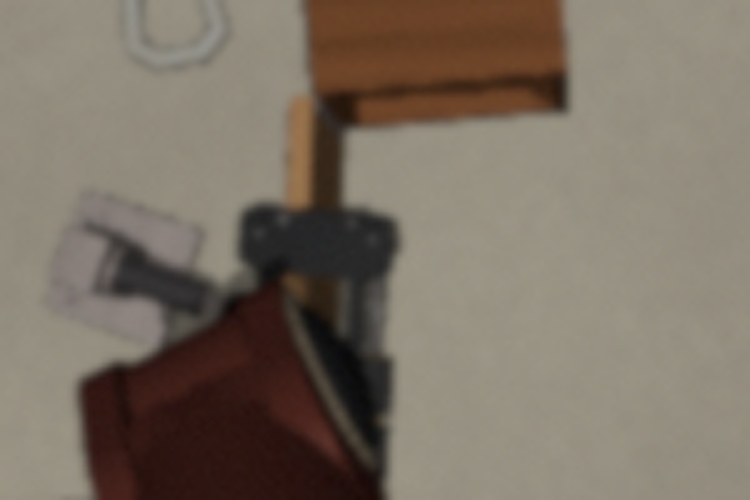

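>>> {"fn": "send_rows", "kwargs": {
  "increments": [1,1.3,0,0,0,0,0.5,1,2.6,0,0,0,0,1,1,3.9,0,0,0,0,1.5,1,5.2,0,0,0,0,2]
}}

```text
clock: 10.05
position: [0.4612, 0.09, 0.0883]
tcp_rot: [-180.0, -0.0, 83.0]
wrist_force: [-1.4, -2.5, 1.8]
finger_gap: 0.0006
```

>>> {"fn": "send_rows", "kwargs": {
  "increments": [1,1.3,0,0,0,0,0.5,1,2.6,0,0,0,0,1]
}}

```text
clock: 10.3
position: [0.4615, 0.0926, 0.0882]
tcp_rot: [-180.0, 0.0, 82.0]
wrist_force: [-2.8, -2.7, 1.0]
finger_gap: 0.0004
```

>>> {"fn": "send_rows", "kwargs": {
  "increments": [1,1.3,0,0,0,0,0.5,1,2.6,0,0,0,0,1]
}}

```text
clock: 10.55
position: [0.4618, 0.0951, 0.0881]
tcp_rot: [-180.0, 0.0, 81.0]
wrist_force: [-3.1, -2.9, 0.8]
finger_gap: 0.0005
```

>>> {"fn": "send_rows", "kwargs": {
  "increments": [1,1.3,0,0,0,0,0.5,1,2.6,0,0,0,0,1]
}}

```text
clock: 10.8
position: [0.4622, 0.0976, 0.0881]
tcp_rot: [-180.0, 0.0, 80.0]
wrist_force: [-3.4, -2.3, 0.1]
finger_gap: 0.0004
```

```bash
python3 -c "
from h import *
st()
a=vision.snapshot('top')[180:230,210:270]
import cv2
cv2.imwrite('pics/c5.png',cv2.resize(a,None,fx=10,fy=10,interpolation=2))"
```

```text
clock 10.8
qpos [ -7.3307  31.292  -10.4682 118.3081  10.462   31.2767 -35.2941]
position [0.4622 0.0976 0.0881]
tcp_rot [-1.799733e+02  6.900000e-03  7.997970e+01]
wrist_force [-3.3737 -2.2967  0.0546]
finger_gap 0.0004
```

View pics/c5.png

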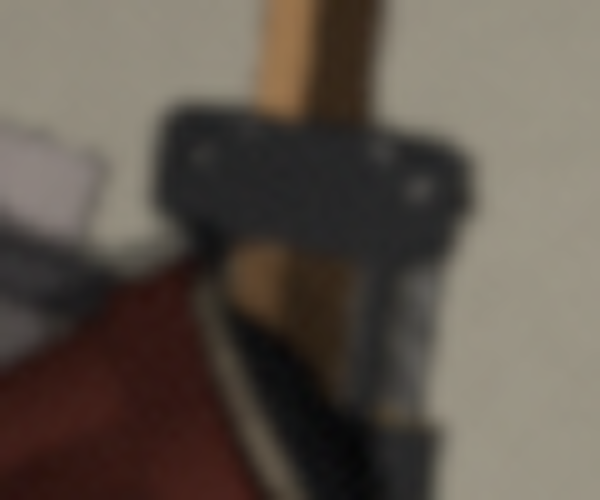

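>>> {"fn": "send_rows", "kwargs": {
  "increments": [1,1,-0.5,0,0,0,0.4,1,2,-1,0,0,0,0.8]
}}

```text
clock: 11.1
position: [0.4624, 0.0997, 0.0881]
tcp_rot: [179.9, -0.0, 79.2]
wrist_force: [-0.3, -2.8, -2.6]
finger_gap: 0.0004
```

>>> {"fn": "send_rows", "kwargs": {
  "increments": [1,1,-0.5,0,0,0,0.4,1,2,-1,0,0,0,0.8]
}}

```text
clock: 11.35
position: [0.4624, 0.102, 0.0884]
tcp_rot: [179.9, -0.1, 78.4]
wrist_force: [1.4, -2.8, -1.3]
finger_gap: 0.0007
```

>>> {"fn": "send_rows", "kwargs": {
  "increments": [1,1,-0.2,0,0,0,0.4,1,2,-0.4,0,0,0,0.8]
}}

```text
clock: 11.6
position: [0.4621, 0.1041, 0.0885]
tcp_rot: [179.9, -0.0, 77.6]
wrist_force: [0.6, -3.5, 0.4]
finger_gap: 0.0007
```

>>> {"fn": "send_rows", "kwargs": {
  "increments": [1,1,-0.1,0,0,0,0.4,1,2,-0.2,0,0,0,0.8]
}}

```text
clock: 11.85
position: [0.4617, 0.1061, 0.0884]
tcp_rot: [180.0, -0.0, 76.8]
wrist_force: [1.1, -3.0, 1.1]
finger_gap: 0.0003
```

>>> {"fn": "send_rows", "kwargs": {
  "increments": [1,1,-0.1,0,0,0,0.4,1,2,-0.2,0,0,0,0.8]
}}

```text
clock: 12.1
position: [0.4616, 0.108, 0.0883]
tcp_rot: [-180.0, -0.0, 76.0]
wrist_force: [0.7, -2.9, 1.3]
finger_gap: 0.0002
```

>>> {"fn": "send_rows", "kwargs": {
  "increments": [1,1,-0.1,0,0,0,0.4,1,2,-0.2,0,0,0,0.8]
}}

```text
clock: 12.35
position: [0.4619, 0.11, 0.0882]
tcp_rot: [-180.0, -0.0, 75.2]
wrist_force: [1.2, -4.0, 2.1]
finger_gap: 0.0004
```

>>> {"fn": "send_rows", "kwargs": {
  "increments": [1,0.6,0,0,0,0,0.2,1,1.2,-0.1,0,0,0,0.4]
}}

```text
clock: 12.6
position: [0.4619, 0.1106, 0.0882]
tcp_rot: [-180.0, 0.0, 74.8]
wrist_force: [0.5, -4.1, 2.5]
finger_gap: 0.0004
```

```bash
python3 -c "
from h import *
for i in range(6):
    vision.snapshot('top'); s=bot.read_state(); print(s['wrist_force'].round(2),s['position'].round(4),s['joint_torque'].round(2),s['ft_torque'].round(2))
a=np.vstack([vision.snapshot('top')[150:250,180:330],vision.snapshot('side')[150:250,180:330]])
import cv2
cv2.imwrite('pics/c6.png',cv2.resize(a,None,fx=3,fy=3,interpolation=2))"
```

```text
[ 0.98 -4.06  2.42] [0.4619 0.1107 0.0882] [ -1.98 -34.58  -2.88  -9.6   -0.63  -0.47  -0.06] [-0.84 -0.11  0.03]
[ 0.72 -4.02  2.6 ] [0.4619 0.1107 0.0882] [ -2.02 -34.5   -2.89  -9.61  -0.62  -0.48  -0.07] [-0.8  -0.07  0.1 ]
[ 0.31 -4.04  3.94] [0.4619 0.1107 0.0882] [ -2.05 -34.47  -2.91  -9.63  -0.63  -0.51  -0.06] [-0.83 -0.07  0.08]
[-0.34 -4.44  3.83] [0.4619 0.1107 0.0882] [ -2.04 -34.46  -2.9   -9.65  -0.63  -0.52  -0.06] [-0.84 -0.03  0.06]
[ 0.8  -4.39  3.64] [0.462  0.1108 0.0882] [ -2.02 -34.44  -2.89  -9.66  -0.62  -0.53  -0.06] [-0.84 -0.02  0.07]
[ 0.65 -4.09  3.22] [0.462  0.1108 0.0882] [ -2.01 -34.43  -2.88  -9.67  -0.62  -0.54  -0.06] [-0.83 -0.06  0.1 ]
```

View pics/c6.png

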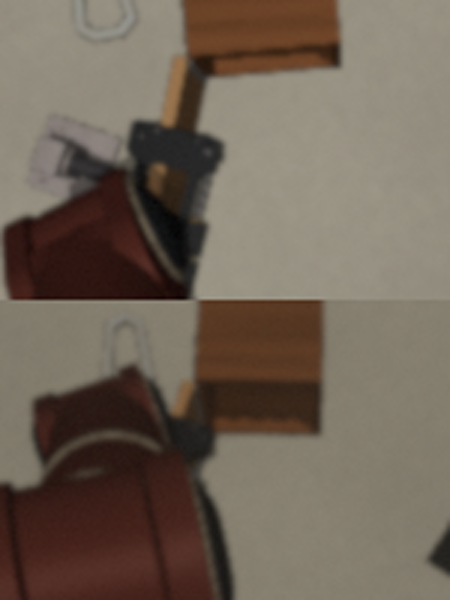

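>>> {"fn": "send_rows", "kwargs": {
  "increments": [1,0.6,0,0,0,0,0.2,1,1.2,-0.1,0,0,0,0.4]
}}

```text
clock: 13.25
position: [0.4622, 0.1122, 0.0882]
tcp_rot: [-180.0, 0.0, 74.4]
wrist_force: [-0.4, -5.1, 3.3]
finger_gap: 0.0004
```

>>> {"fn": "send_rows", "kwargs": {
  "increments": [1,0.6,0,0,0,0,0.2,1,1.2,-0.1,0,0,0,0.4]
}}

```text
clock: 13.5
position: [0.4624, 0.1133, 0.0882]
tcp_rot: [-180.0, 0.0, 74.0]
wrist_force: [-0.2, -5.5, 3.6]
finger_gap: 0.0006
```

```bash
python3 -c "
from h import *
for i in range(4):
    vision.snapshot('top'); s=bot.read_state(); print(s['wrist_force'].round(2),s['position'].round(4),s['joint_torque'].round(2),s['ft_torque'].round(2))"
```

```text
[-0.41 -4.64  3.44] [0.4625 0.1135 0.0882] [ -2.08 -34.31  -2.94 -10.02  -0.66  -0.76  -0.08] [-0.94  0.04  0.03]
[-0.98 -5.11  4.32] [0.4625 0.1135 0.0882] [ -2.1  -34.26  -2.91 -10.02  -0.64  -0.75  -0.08] [-0.9   0.07  0.1 ]
[-0.49 -4.67  4.64] [0.4625 0.1135 0.0882] [ -2.09 -34.26  -2.9  -10.04  -0.63  -0.76  -0.07] [-0.94  0.09  0.06]
[-0.22 -4.3   3.49] [0.4625 0.1135 0.0882] [ -2.08 -34.26  -2.89 -10.05  -0.63  -0.77  -0.07] [-0.87  0.09  0.06]
```

>>> {"fn": "send_rows", "kwargs": {
  "increments": [1,-2,0,0,0,0,0,1,-5,0,0,0,0,0,1,-10,0,0,0,0,0,1,-20,0,0,0,0,0,1,-40,0,0,0,0,0,1,-40,0,-40,0,0,0,1,-40,0,-80,0,0,0,1,-60,0,-120,0,0,0,1,-110,0,-140,0,0,0,1,-160,0,-150,0,0,0]
}}

```text
clock: 14.95
position: [0.4184, -0.0419, 0.2394]
tcp_rot: [179.8, -0.0, 74.0]
wrist_force: [-0.3, -1.0, -0.2]
finger_gap: 0.0003
```

>>> {"fn": "send_rows", "kwargs": {
  "increments": [1,-50,0,0,0,0,0,1,-100,0,0,0,0,0,1,-150,0,0,0,0,0,1,-150,0,0,0,0,0]
}}

```text
clock: 15.45
position: [0.375, -0.1887, 0.238]
tcp_rot: [-180.0, 0.1, 73.5]
wrist_force: [0.0, -0.3, 0.2]
finger_gap: 0.0003
```

```bash
python3 -c "
from h import *
st()
import cv2
for c in ('top','side'):
    im=vision.snapshot(c); cv2.imwrite(f'pics/{c}7.png',im); cv2.imwrite(f'pics/{c}7z.png',cv2.resize(im[150:250,180:310],None,fx=6,fy=6,interpolation=2))
    for t,z in (('door_edge',.147),('hinge_top',.147)):
        for d in vision.mark_of(c,t): print(c,t,d['confidence'],d['centre'],ray(c,d['centre'],z).round(4))
"
```

```text
clock 15.45
qpos [ 27.7136  13.7149  -5.061  115.1645   1.6563  51.2012   5.2198]
position [ 0.375  -0.1887  0.238 ]
tcp_rot [-1.799725e+02  8.990000e-02  7.346200e+01]
wrist_force [ 0.0418 -0.307   0.2347]
finger_gap 0.0003
top door_edge 0.98 [306.8, 232.8] [0.2824 0.1146 0.147 ]
top door_edge 0.95 [210.3, 154.6] [0.5196 0.3003 0.147 ]
top door_edge 0.77 [240.1, 226.7] [0.4425 0.1259 0.147 ]
top hinge_top 0.94 [219.1, 77.3] [0.5035 0.4901 0.147 ]
top hinge_top 0.69 [316.5, 154.8] [0.264  0.3031 0.147 ]
top hinge_top 0.66 [172.3, 242.8] [0.6062 0.0832 0.147 ]
side door_edge 0.92 [287.0, 218.8] [0.2925 0.1211 0.147 ]
side door_edge 0.68 [203.0, 164.0] [0.518  0.3072 0.147 ]
side hinge_top 0.94 [202.8, 105.2] [0.5067 0.4762 0.147 ]
side hinge_top 0.89 [288.9, 151.0] [0.2745 0.3016 0.147 ]
side hinge_top 0.74 [175.0, 243.8] [0.6207 0.0874 0.147 ]
```

View pics/side7z.png

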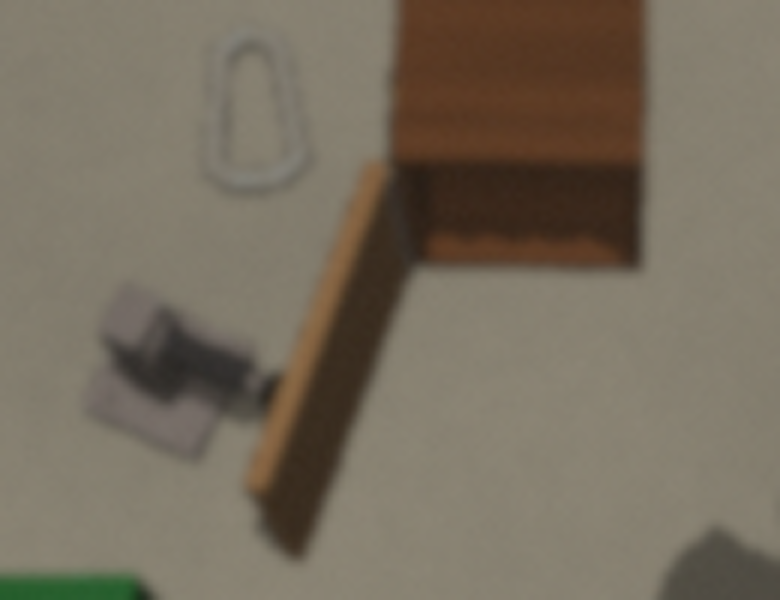

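View pics/top7z.png

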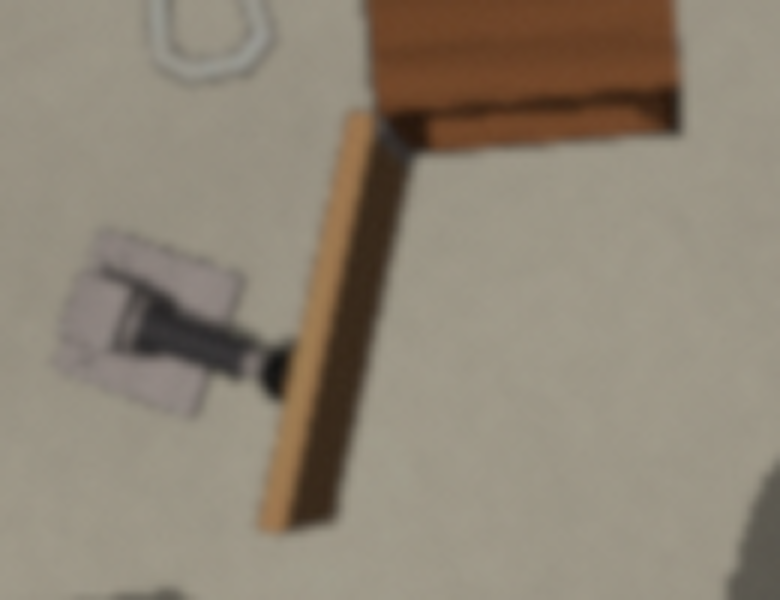

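View pics/top7.png

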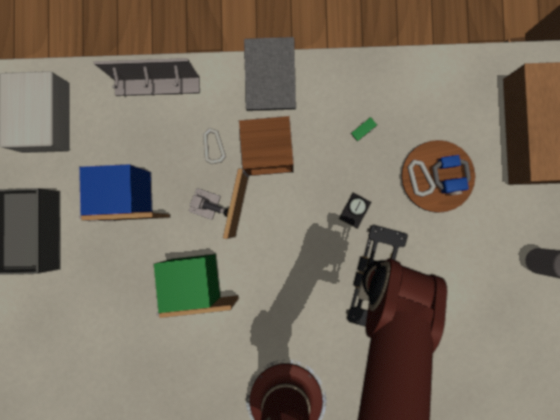

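```bash
python3 - <<'E'
from h import *
import cv2
a=cv2.imread('pics/top0.png',0).astype(np.float32);b=cv2.imread('pics/top7.png',0).astype(np.float32)
def shift(T,S,x0,x1,y0,y1):
    t=T[y0:y1,x0:x1];best=None
    for dx in np.arange(-2.5,2.6,.1):
        for dy in np.arange(-1.5,1.6,.1):
            w=cv2.warpAffine(S,np.float32([[1,0,-dx],[0,1,-dy]]),(S.shape[1],S.shape[0]),flags=cv2.INTER_CUBIC)[y0:y1,x0:x1]
            e=((w-t)**2).mean()
            if best is None or e<best[0]: best=(e,round(dx,2),round(dy,2))
    return best
print("post",shift(a,b,192,212,193,215)); print("ball L",shift(a,b,220,228,206,218)); print("ball L2",shift(a,b,221,227,204,218))
for y in (210,211,212,213): print(a[y,212:232].astype(int),b[y,212:232].astype(int))
e=ray("top",(238.3,227.8),.147)[:2]; print(e,np.degrees(np.arctan2(*(e-H)[::-1])))
print(bot.read_state()["clock"])
E
```

```text
post (np.float32(134.3718), np.float64(0.2), np.float64(0.0))
ball L (np.float32(91.48168), np.float64(-0.6), np.float64(-0.3))
ball L2 (np.float32(73.50264), np.float64(-0.5), np.float64(-0.2))
[ 73  64  51  48  46  47  46  56  77  98 105  95  71  41  24  18  16  16
  26  50] [ 81  71  58  54  51  52  54  63  87 108 106  84  50  28  21  39  78 112
 126 126]
[103  90  72  65  63  57  51  57  81 100 105  95  67  33  17  18  14  18
  20  40] [114 102  81  71  70  63  57  66  89 108 104  76  40  21  24  45  83 116
 127 126]
[118 108  92  92  95  85  71  69  85 102 104  89  57  27  17  17  17  16
  18  39] [132 119 103 103 105  95  80  79  95 110 102  69  34  24  29  53  89 118
 127 124]
[121 110 103 114 121 115 103  99 108 116 112  92  56  26  18  19  17  17
  19  41] [134 123 116 127 134 129 115 109 120 127 114  79  41  23  33  63  98 122
 126 122]
[0.44679303 0.12318407] 166.53921850246522
15.75
```

```bash
python3 -c "
from rig import bot
print(bot.read_state()['clock'],bot.job_done())"
```

```text
the job is handed in; nothing more can be done
15.75 None
```

The cabinet door now stands open against the rubber stop, pressing on it lightly. I handed the job in at about 15.8 s, with the arm clear of everything.

- **How it was done:** I hooked the closed fingers behind the door's finger pull and swung it round on its arc. I then crept towards the stop about 0.4–0.5° at a time. The push rose steadily from about 2.7 N (hinge friction alone) to about 5 N, which works out to roughly 3 N on the ball. I backed the fingers off slowly at that point.
- **Final position:** The door's bearing from the hinge is about 166.5° by camera. I predicted contact at about 167.5° from the first pictures, and felt it at about 166°.
- **Pressing check:** After the arm withdrew, the pictures show the door's outer face on the ball. The ball had shifted about 0.6–0.7 pixels towards the post compared with the start, so it is pressed in by roughly 2 mm. That is close to the limit of what the pictures can show, but it fits the force and the finger travel.
- **Other gear:** Both carabiners, the headlamp, the compass, the spring clip and the turntable look unmoved by eye in the last picture. I did not measure them.
- **What disagreed:** The detector did not find this door's edge in the last side view, and it also reported the look-alike cabinets. I read the final edge position by hand from the top view; the detector's own top-view mark lies about 5 mm away. My first camera estimate also put the ball's tip 98 mm from the post, about 1 mm beyond the stated range.

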